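# Run the calf-pen gate from the hold-to-run dial

## Task

Start the pen gate: press the green key, then the yellow key, then the blue key fully down, one at a time, letting each come back up before the next, and leave the red stop key alone. Then swing the spring-return dial clockwise by its red handle, past the first and second clicks to the third one (the orange mark) but not on to the end stop, and finish while still holding it there against its spring. Leave the mug, the bottle and the jar where they stand.

Things in the scene. Friction and masses are not known exactly. Their poses are not given: they have to be found in the camera images.
- dial_axis (a point): Point on the dial's upright turning axis, level with the middle of the red post, 45 mm above the top of the dial unit: a grey box 200 x 200 mm, 55 mm high, fixed to the desk, a black dial 90 mm across in the middle of its top. The frame is the box's, z up. At rest the arm points 0.675 rad to the -y side of the box's -x axis (towards the robot), at the third click 0.675 rad to its +y side
- handle_grip (a point): Middle of the red handle: an upright round post, 16 mm in diameter, 50 mm tall, on the dial's black arm, 65 mm from the dial's axis; this point is half-way up, 25 mm above the arm. The arm is 18 mm wide, 9 mm thick, its top 20 mm above the box, and reaches 78 mm from the axis. The post goes round with the dial and may turn in a grip; grip it from above or push it sideways with shut fingers
- handle: The dial: black disc, black arm and red post in one piece (origin on the dial's axis at the top of the box; its x axis points along the arm, out to the post)
- dial (a joint): Angle of the dial in rad, 0 at rest, growing clockwise seen from above; clicks (light detents) at 0.45, 0.90 and 1.35, end stop at 1.65. A spring always drives it back to 0, the clicks do not hold it: the push needed at the post is about 2.3 N at the start and 5.4 N at the third click, give or take 1.3 N around the clicks
- third_mark (a point): Centre of the orange disc (16 mm across) painted flat on top of the dial unit, 88 mm from the dial's axis: the arm points at it when the dial is at the third click. Smaller white discs (12 mm) mark the first two clicks, a black one the rest position
- key_green_top (a point): Centre of the top of the green key: a round push key 28 mm across in a black collar 44 mm across, pressed straight down; when up its top is 67 mm above the desk, 10 mm above its collar. The four keys stand at the corners of a 60 mm square on a fixed yellow box 150 x 150 mm, 45 mm high, in an order that changes
- key_yellow_top (a point): The same for the yellow key
- key_blue_top (a point): The same for the blue key
- key_red_top (a point): The same for the red stop key, not to be pressed
- key_green (a joint): Travel of the green key in m: 0 up, 0.006 fully down; its spring needs 1.5 N to start and 5 N fully down, and pushes it back up
- key_yellow (a joint): Travel of the yellow key in m: 0 up, 0.006 fully down; its spring needs 1.5 N to start and 5 N fully down, and pushes it back up
- key_blue (a joint): Travel of the blue key in m: 0 up, 0.006 fully down; its spring needs 1.5 N to start and 5 N fully down, and pushes it back up
- key_red (a joint): Travel of the red key in m: 0 up, 0.006 fully down; its spring needs 1.5 N to start and 5 N fully down, and pushes it back up
- mug_rim (a point): Centre of the mouth of a white mug, 80 mm across, 90 mm tall, standing on the desk
- bottle: White plastic bottle with a red cap, 64 mm across, 160 mm tall, origin at the centre of its underside
- jar: Amber glass jar with a steel lid, 70 mm across, 90 mm tall, origin at the centre of its underside

How it is judged:
By the outcome, as a careful person would: the job done as asked, in the order asked, and still so for the second after the job is handed in, while the arm keeps its last pose, push and grip.
It also fails if it takes over 64 s, if anything falls off the work surface, if the arm or the gripper's body presses on something with over 40 N, if the wrist force passes 120 N, or if a joint passes its speed limit or range.

## Robot

A 7-joint arm with a two-finger parallel gripper is mounted at the origin on the work surface. World frame = base frame: x ahead of the robot, y to its left, z up, the work surface at z = 0. Lengths are in m, angles in degrees, forces in N, time in s.
With the tool pointing down it reaches from about 0.375 to 0.925 m from the base axis. Payload 3.1 kg.
Tool frame: the origin (TCP) lies between the finger pads; the fingertips stand 8 mm ahead of it and the grasp point (between the pads) lies 11 mm behind it (env.tips_ahead is the distance from the TCP to the fingertips, in m); x points along the fingers, z is the direction in which the jaws open and shut, and the axes are right-handed (so a half turn about x gives the same grasp; the last joint's range is limited). The gripper opens to 85 mm and grips with 20 to 120 N. Pads are 22 mm wide; open, the fingers measure 114 mm over their backs; the gripper's body (76 mm by 85 mm) begins 54 mm behind the grasp point. The pads swing forward as they close: fully open they stand 13 mm farther back than shut.
Start: joints at [-80.661, 21.939, 2.515, 91.553, -1.026, 66.532, -2.859], TCP at [0.168, 0.628, 0.239] pointing down, gripper open.
Joint ranges: [-149.38, 149.38], [-23.57, 123.04], [-84.95, 90], [0, 143.3], [-89.99, 269.99], [3.08, 112.72], [-163.45, 163.45]. Speed limits (degrees/s): [159.86, 159.86, 180, 180, 180, 180, 180].

## Interface

Orientations are given as [roll, pitch, yaw] about the fixed x, y, z axes, in that order (R = Rz(yaw) Ry(pitch) Rx(roll)).
In Python, from station import env gives the robot as it stands.
- The arm moves only by the tool servo_tool, never from a script. Its argument "plan" is a list of rows, each an object of numbers: "hand": the closure, from 0 (fully open) to 1 (shut); "tx", "ty", "tz": the shift along the tool's x, y, z in cm; "turn": the turn about the tool's x in rad. A call has 1 to 12 rows; each row is the pose to reach, as a shift and turn from the pose commanded when the call began, along the tool's axes at that moment; what a row does not reach only later rows make up. A row lasts 1/10 s, in which the tool goes at most 50 mm and 8.59 degrees, less where a joint would pass 70% of its speed; a pose out of reach is approached as far as the arm can. A call with a gripper value outside its range is refused whole. The fingers move at their own pace and stop on an object; "newtons" is the grip in N (left out, the last holds). Time passes only in rows, so rows that repeat a pose let the fingers close. It gives the time, the measured TCP pose, the force and the opening at its end, in the units of the state.
- env.get_obs(): the state, without advancing time (a new reading comes with each control period).
- env.get_image(name): name is "side" or "top"; returns (picture, depth): 400x640x3 uint8, blue, green, red; 400x640 float32, m along the optical axis (not along the pixel's ray), 0 where there is no reading.
- env.camera_model(name): a dict with "fx", "fy", "cx", "cy" (pixels), "T" (4x4, takes a point from camera to world coordinates). Camera axes: x right, y up, looking along -z (the intrinsics and any distortion apply to the point x, -y, -z); pixel columns grow to the right and rows downward; lengths in m; the calibration is good to about 2 mm. A picture is of the moment at which its call begins. camera_model takes no time and is no camera call.
- env.close_job(): hands the job in, once; it reports no verdict.
The state is a dict: "clock": time; "qpos": joint angles; "qd": joint speeds; "joint_efforts": joint torques, N m; "tcp_pos": TCP position; "tool_rot": TCP orientation; "contact_force": force on the tool from outside, world axes, zero at the start; "moment": the same for the moment, N m; "width": finger opening in m.
Only numpy, scipy, OpenCV 4.12 (cv2) and the standard library are available. Lean on these libraries where they do the work, as an engineer would, in place of code of your own. Each camera call takes 0.05 s, during which the arm holds its last target. There are 200 camera calls.

## Working session

There is one attempt and no reset: what is moved stays moved. The work goes in short steps, Python scripts to look and compute and a tool call to move; the robot and the scene stay as the last step left them, time stands still between calls to the robot, and variables do not carry over. Pictures are saved under pics/ and viewed, about 8 in all and at most 12, crops included, and the job is handed in when it is done.

Besides the shell and the picture viewer there is one more tool, called after "Call:" as a command line: name --argument value ..., lists and objects as JSON in quotes. servo_tool: Moves the arm, as the interface text tells. Its arguments: {"type":"object","properties":{"plan":{"type":"array"},"newtons":{"type":"number"}},"required":["plan"]}

```bash
mkdir -p pics; ls
python3 - <<'E'
from station import env
import cv2,numpy as np
o=env.get_obs();print({k:np.round(v,4) for k,v in o.items()})
for n in("top","side"):
    im,d=env.get_image(n);cv2.imwrite(f"pics/{n}0.png",im);np.savez(f"{n}0.npz",im=im,d=d)
    print(env.camera_model(n))
print(env.tips_ahead)
E
```

```text
pics
{'clock': np.float64(0.0), 'qpos': array([-80.6612,  21.9919,   2.5112,  91.6512,  -1.0255,  66.5301,
        -2.8576]), 'qd': array([-0.0347, -0.0748, -0.0579,  0.0251, -0.0217, -0.0675, -0.0187]), 'joint_efforts': array([ 3.00000e-04, -4.33452e+01,  1.02470e+00, -2.49513e+01,
        1.06000e-02,  1.13000e-02,  0.00000e+00]), 'tcp_pos': array([0.1674, 0.6271, 0.2379]), 'tool_rot': array([-176.9162,   89.8493, -101.8522]), 'contact_force': array([-0.1093,  0.4755,  0.1876]), 'moment': array([ 0.0057, -0.0027, -0.0707]), 'width': np.float64(0.0856)}
{'fx': 462.491293399414, 'fy': 462.491293399414, 'cx': 320.8615904178611, 'cy': 213.05552087361292, 'T': array([[ 0.0723429 ,  0.97212815, -0.22300977,  0.33925733],
       [-0.99736498,  0.07173003, -0.01085824, -0.0231042 ],
       [ 0.0054409 ,  0.22320765,  0.97475573,  1.33145068],
       [ 0.        ,  0.        ,  0.        ,  1.        ]])}
{'fx': 465.8711812603378, 'fy': 465.8711812603378, 'cx': 324.86290188828525, 'cy': 199.22217095861075, 'T': array([[ 0.99675503,  0.04795438, -0.06465126,  0.53330078],
       [-0.07988569,  0.68793656, -0.72136091, -0.77937329],
       [ 0.00988355,  0.72418483,  0.6895351 ,  0.85620636],
       [ 0.        ,  0.        ,  0.        ,  1.        ]])}
0.008
```

View pics/top0.png

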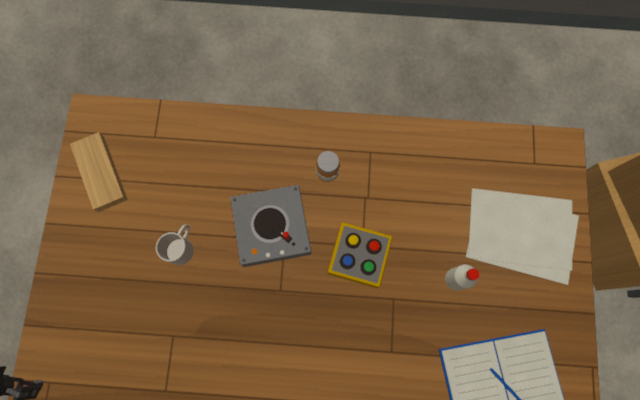

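View pics/side0.png

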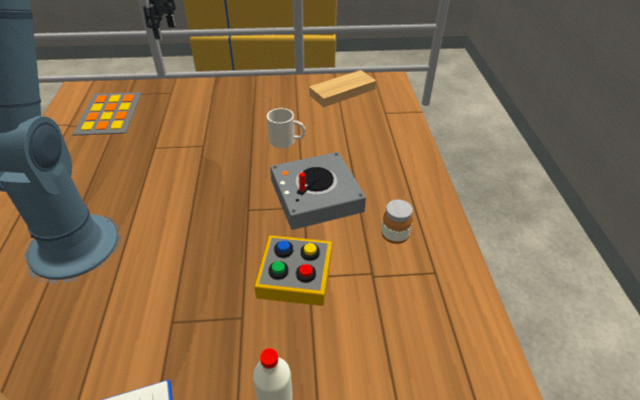

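Top view: green key (368,267), yellow (353,240), blue (347,261), red (374,246); red post (286,237), orange mark (254,251), dial disc (270,224). The side view shows the same things and the mug, jar and bottle stand clear of them.

```bash
cat > h.py <<'E'
import cv2,numpy as np
from station import env
def ray(n,u,v):
    c=env.camera_model(n);T=c["T"]
    d=T[:3,:3]@np.array([(u-c["cx"])/c["fx"],-(v-c["cy"])/c["fy"],-1]);return T[:3,3],d
def plane(n,u,v,z):
    p,d=ray(n,u,v);return p+d*(z-p[2])/d[2]
def blobs(im,lo,hi,roi,amin=12):
    x0,y0,x1,y1=roi;h=cv2.cvtColor(im,cv2.COLOR_BGR2HSV)[y0:y1,x0:x1]
    k,l,s,c=cv2.connectedComponentsWithStats(cv2.inRange(h,lo,hi))
    return [(c[i]+[x0,y0],s[i]) for i in range(1,k) if s[i][4]>=amin]
COL=dict(green=((45,100,40),(80,255,255)),blue=((100,120,40),(130,255,255)),yellow=((22,150,100),(32,255,255)),red=((0,200,80),(6,255,255)),orange=((7,190,150),(18,255,255)),white=((0,0,170),(180,60,255)))
E
python3 - <<'E'
from h import *
K=dict(top=(335,230,388,280),side=(264,238,325,285));D=dict(top=(235,190,308,262),side=(274,160,360,215))
for n in K:
    im=np.load(n+"0.npz")["im"]
    for c in("green","blue","yellow","red"):
        for u,s in blobs(im,*COL[c],K[n]): print(n,c,u.round(1),s,plane(n,*u,.067).round(4))
    for c in("red","orange","white"):
        for u,s in blobs(im,*COL[c],D[n],5): print(n,"D",c,u.round(1),s,plane(n,*u,.055).round(4),plane(n,*u,.1).round(4))
    x0,y0,x1,y1=D[n]
    g=cv2.inRange(im[y0:y1,x0:x1],(0,0,0),(45,45,45));k,l,s,c=cv2.connectedComponentsWithStats(g)
    for i in range(1,k):
        if s[i][4]>4: print(n,"dark",(c[i]+[x0,y0]).round(1),s[i],plane(n,*(c[i]+[x0,y0]),.065).round(4))
    cv2.imwrite(f"pics/c_{n}.png",cv2.resize(im[150:300,220:400],None,fx=4,fy=4,interpolation=cv2.INTER_CUBIC))
a=cv2.imread("pics/c_top.png");b=cv2.imread("pics/c_side.png")
cv2.imwrite("pics/c2.png",cv2.resize(np.vstack([a[:,:],b]),None,fx=.5,fy=.5))
E
```

```text
top green [368.3 266.2] [28 31 11 11 96] [ 0.4894 -0.1492  0.067 ]
top blue [347.3 260.3] [ 8 26 10 10 83] [ 0.5015 -0.091   0.067 ]
top yellow [337.6 240.6] [ 0  0  7 25 66] [ 0.554  -0.0609  0.067 ]
top yellow [376.  232.7] [28  0 25  7 53] [ 0.5839 -0.166   0.067 ]
top yellow [352.9 239.5] [13  5 11 10 84] [ 0.5601 -0.1029  0.067 ]
top yellow [383.5 264. ] [44 16  9 34 80] [ 0.4984 -0.1903  0.067 ]
top yellow [346.2 276.1] [ 0 42 27  8 80] [ 0.4581 -0.0906  0.067 ]
top red [373.8 245.3] [34 11 11 10 81] [ 0.5481 -0.1616  0.067 ]
top D red [285.3 234.8] [48 42  5  6 24] [0.5617 0.0859 0.055 ] [0.5538 0.0821 0.1   ]
top D orange [254. 251.] [17 59  5  5 21] [0.5098 0.1685 0.055 ] [0.5038 0.1617 0.1   ]
top D white [281.5 252. ] [46 61  2  3  6] [0.5126 0.0921 0.055 ] [0.5065 0.088  0.1   ]
top dark [273.2 211.1] [35 19  7  6 13] [0.6248 0.1251 0.065 ]
top dark [271.2 225.7] [ 22  22  28  27 327] [0.5827 0.1266 0.065 ]
top dark [256.5 218.9] [20 26  4  6 10] [0.599  0.1694 0.065 ]
side green [277.8 267.1] [  7  23  15  13 150] [ 0.4907 -0.1555  0.067 ]
side blue [283.2 246.2] [ 13   
[... 295 characters left out ...]
 [ 0.5854 -0.1895  0.067 ]
side red [305.5 270.1] [ 35  27  14  12 128] [ 0.5491 -0.1677  0.067 ]
side D red [302.2 181. ] [26 13  6 18 83] [0.5551 0.1315 0.055 ] [0.5539 0.0803 0.1   ]
side D orange [284.9 172.6] [ 9 11  5  4 15] [0.511  0.1682 0.055 ] [0.5123 0.1149 0.1   ]
side D white [326. 187.] [33 13 30 21 97] [0.615 0.104 0.055] [0.6104 0.0544 0.1   ]
side D white [297.1 181. ] [22 16  3 11 26] [0.5419 0.1323 0.055 ] [0.5414 0.0811 0.1   ]
side D white [282.2 182.3] [ 6 21  5  4 16] [0.5032 0.1298 0.055 ] [0.5049 0.0787 0.1   ]
side D white [286.2 191.8] [10 30  6  4 18] [0.5129 0.0929 0.055 ] [0.5141 0.0439 0.1   ]
side dark [317.3 179.2] [ 24   8  35  26 542] [0.594  0.1245 0.065 ]
```

View pics/c_top.png

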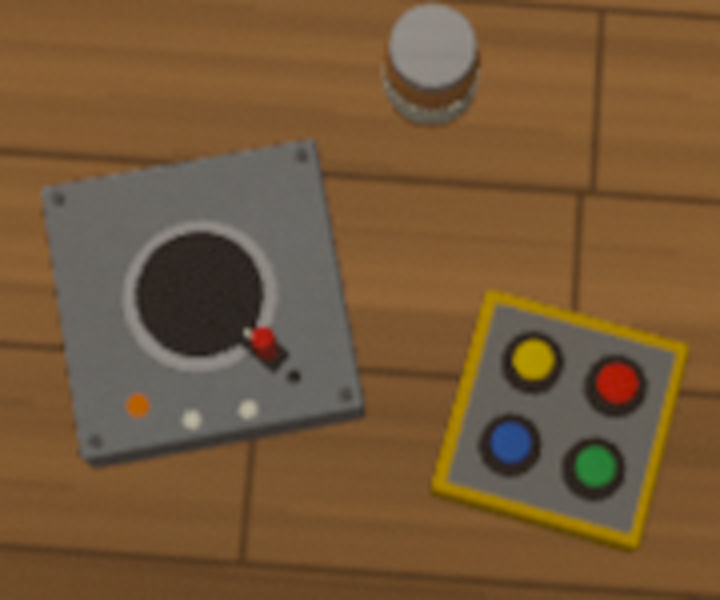

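```bash
cat >> h.py <<'E'
from scipy.spatial.transform import Rotation as Ro
def tool():
    o=env.get_obs();return np.array(o["tcp_pos"]),Ro.from_euler("xyz",o["tool_rot"],degrees=True).as_matrix(),o
def shift(p): 
    t,R,o=tool();return (R.T@(np.array(p)-t)*100).round(2)
E
python3 - <<'E'
from h import *
from scipy.optimize import least_squares
a=np.array([-.675,-.225,.225,.675]);
px=dict(top=[(293.25,244),(282,252.25),(268,255),(254.2,251.1)],side=[None,(286.2,191.8),(282.2,182.3),(284.9,172.6)])
for sel in(["top"],["side"],["top","side"]):
    P=[(i,plane(n,*p,.055)[:2]) for n in sel for i,p in enumerate(px[n]) if p]
    f=lambda s:np.concatenate([s[:2]+.088*np.array([np.cos(np.pi+s[2]-a[i]),np.sin(np.pi+s[2]-a[i])])-p for i,p in P])
    r=least_squares(f,[.59,.13,0]);print(sel,r.x.round(4),(r.fun*1000).round(1))
s=r.x
for th in(0,.45,.9,1.35):
    g=np.pi+s[2]+.675-th;print(th,(s[:2]+.065*np.array([np.cos(g),np.sin(g)])).round(4))
print("disc",plane("top",270,223.5,.06),plane("top",285.5,234.3,.125))
t,R,o=tool();print(R.round(3))
for n,p in dict(green=(.491,-.150,.09),yellow=(.561,-.104,.09),blue=(.5025,-.092,.09)).items():print(n,shift(p))
E
```

```text
['top'] [0.5898 0.1319 0.2585] [ 0.1 -0.3 -0.1  0.4  0.3  0.3 -0.3 -0.4]
['side'] [0.5912 0.1324 0.2515] [ 0.1 -0.7 -0.1  0.3 -0.   0.5]
['top', 'side'] [0.5905 0.1318 0.2516] [ 0.2  0.   0.3  0.8  1.   0.9  0.7  0.1 -0.6 -1.3 -0.8 -0.3 -0.7 -0.2]
0 [0.5514 0.0799]
0.45 [0.5327 0.102 ]
0.9 [0.5255 0.1301]
1.35 [0.5312 0.1585]
disc [0.58968457 0.13112245 0.06      ] [0.55084481 0.07951718 0.125     ]
[[-0.    -0.966  0.258]
 [-0.002  0.258  0.966]
 [-1.    -0.    -0.002]]
green [ 14.97 -51.3  -66.71]
yellow [ 14.96 -56.88 -60.46]
blue [ 14.96 -50.92 -60.81]
```

Call:
servo_tool --plan '[{"hand": 1, "tx": 0, "ty": -37, "tz": -19}, {"hand": 1, "tx": 0, "ty": -37, "tz": -19}, {"hand": 1, "tx": 0, "ty": -37, "tz": -19}, {"hand": 1, "tx": 0, "ty": -37, "tz": -19}, {"hand": 1, "tx": 0, "ty": -37, "tz": -19}, {"hand": 1, "tx": 0, "ty": -37, "tz": -19}, {"hand": 1, "tx": 0, "ty": -37, "tz": -19}, {"hand": 1, "tx": 0, "ty": -37, "tz": -19}, {"hand": 1, "tx": 0, "ty": -37, "tz": -19}, {"hand": 1, "tx": 0, "ty": -37, "tz": -19}, {"hand": 1, "tx": 4, "ty": -51.3, "tz": -66.7}, {"hand": 1, "tx": 4, "ty": -51.3, "tz": -66.7}]' --newtons 20

```text
validation failed for argument at $.pl...
```

```bash
python3 -c "
from h import *
t,R,o=tool();print(t,o['tool_rot'],o['contact_force'],o['width'],o['clock']);print(shift((.491,-.15,.11)))"
```

```text
[0.16738859 0.6271866  0.23798036] [-176.5733729    89.85860788 -101.51196292] [-0.40177562 -0.43414733  0.3459114 ] 0.08514480254042774 0.1
[ 12.97 -51.3  -66.72]
```

Call:
servo_tool --plan '[{"hand": 1.0, "tx": 0.0, "ty": -4.0, "tz": -2.0, "turn": 0.0}]' --newtons 20

```text
clock: 0.2
tcp_pos: [0.1923, 0.6023, 0.2382]
tool_rot: [83.7, 89.6, 159.5]
contact_force: [0.1, 0.6, -0.0]
width: 0.0731
```

Call:
servo_tool --plan '[{"hand": 1, "tx": 0, "ty": -33, "tz": -17, "turn": 0}, {"hand": 1, "tx": 0, "ty": -33, "tz": -17, "turn": 0}, {"hand": 1, "tx": 0, "ty": -33, "tz": -17, "turn": 0}, {"hand": 1, "tx": 0, "ty": -33, "tz": -17, "turn": 0}, {"hand": 1, "tx": 0, "ty": -33, "tz": -17, "turn": 0}, {"hand": 1, "tx": 0, "ty": -33, "tz": -17, "turn": 0}, {"hand": 1, "tx": 0, "ty": -33, "tz": -17, "turn": 0}, {"hand": 1, "tx": 0, "ty": -33, "tz": -17, "turn": 0}, {"hand": 1, "tx": 0, "ty": -33, "tz": -17, "turn": 0}]'

```text
clock: 1.1
tcp_pos: [0.48, 0.3435, 0.2389]
tool_rot: [-138.8, 89.8, -64.3]
contact_force: [-0.3, -0.2, -0.4]
width: 0.0001
```

```bash
python3 -c "
from h import *
t,R,o=tool();print(t,R.round(3),o['contact_force'],o['width'],o['clock']);print(shift((.491,-.15,.11)))"
```

```text
[0.47996242 0.34351668 0.2389318 ] [[ 0.001 -0.964  0.267]
 [-0.003  0.267  0.964]
 [-1.    -0.002 -0.002]] [-0.31344674 -0.24802776 -0.37573685] 9.028944842542071e-05 1.1
[ 13.03 -14.23 -47.23]
```

Call:
servo_tool --plan '[{"hand": 1, "tx": 2, "ty": -14.2, "tz": -47.2, "turn": 0}, {"hand": 1, "tx": 2, "ty": -14.2, "tz": -47.2, "turn": 0}, {"hand": 1, "tx": 2, "ty": -14.2, "tz": -47.2, "turn": 0}, {"hand": 1, "tx": 2, "ty": -14.2, "tz": -47.2, "turn": 0}, {"hand": 1, "tx": 2, "ty": -14.2, "tz": -47.2, "turn": 0}, {"hand": 1, "tx": 2, "ty": -14.2, "tz": -47.2, "turn": 0}, {"hand": 1, "tx": 2, "ty": -14.2, "tz": -47.2, "turn": 0}, {"hand": 1, "tx": 2, "ty": -14.2, "tz": -47.2, "turn": 0}, {"hand": 1, "tx": 2, "ty": -14.2, "tz": -47.2, "turn": 0}, {"hand": 1, "tx": 2, "ty": -14.2, "tz": -47.2, "turn": 0}, {"hand": 1, "tx": 13, "ty": -14.2, "tz": -47.2, "turn": 0}, {"hand": 1, "tx": 13, "ty": -14.2, "tz": -47.2, "turn": 0}]'

```text
clock: 2.3
tcp_pos: [0.4941, -0.1439, 0.1199]
tool_rot: [-71.8, 89.6, 3.2]
contact_force: [0.7, 1.7, 0.7]
width: -0.0001
```

```bash
python3 -c "
from h import *
t,R,o=tool();print(t,R.round(3),o['contact_force'],o['width'],o['clock']);print(shift((.491,-.15,.09)))"
```

```text
[ 0.4940768  -0.14386467  0.11985558] [[ 0.006 -0.966  0.259]
 [ 0.     0.259  0.966]
 [-1.    -0.006  0.002]] [0.66573494 1.66713592 0.66526094] -7.84468046170476e-05 2.3
[ 2.98  0.16 -0.68]
```

Call:
servo_tool --plan '[{"hand": 1, "tx": 1, "ty": 0, "tz": 0, "turn": 0}, {"hand": 1, "tx": 1, "ty": 0, "tz": 0, "turn": 0}, {"hand": 1, "tx": 1, "ty": 0, "tz": 0, "turn": 0}]'

```text
clock: 2.6
tcp_pos: [0.4933, -0.1428, 0.1108]
tool_rot: [-75.1, 89.9, 0.0]
contact_force: [0.4, -0.4, 0.2]
width: 0.0001
```

```bash
python3 -c "
from h import *
t,R,o=tool();print(t,o['contact_force'],o['clock']);print(shift((.491,-.15,.075)))
im,_=env.get_image('side');cv2.imwrite('pics/s1.png',cv2.resize(im[130:310,220:400],None,fx=3,fy=3))"
```

```text
[ 0.49325574 -0.14283042  0.11081352] [ 0.39111234 -0.35654446  0.1769104 ] 2.6
[ 3.58  0.04 -0.75]
```

View pics/s1.png

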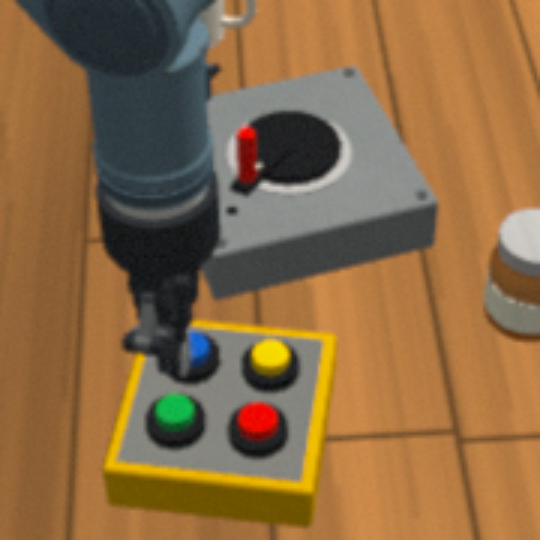

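The shut fingertips (crop 178,370) hang just above and slightly behind the green key (175,415). I'll correct the position and press.

Call:
servo_tool --plan '[{"hand": 1, "tx": 1, "ty": 0, "tz": -0.7, "turn": 0}, {"hand": 1, "tx": 3.2, "ty": 0, "tz": -0.7, "turn": 0}, {"hand": 1, "tx": 3.7, "ty": 0, "tz": -0.7, "turn": 0}, {"hand": 1, "tx": 4.0, "ty": 0, "tz": -0.7, "turn": 0}, {"hand": 1, "tx": 4.2, "ty": 0, "tz": -0.7, "turn": 0}, {"hand": 1, "tx": 4.3, "ty": 0, "tz": -0.7, "turn": 0}, {"hand": 1, "tx": 4.3, "ty": 0, "tz": -0.7, "turn": 0}, {"hand": 1, "tx": 4.3, "ty": 0, "tz": -0.7, "turn": 0}]'

```text
clock: 3.45
tcp_pos: [0.4899, -0.1508, 0.0689]
tool_rot: [23.6, 89.9, 98.6]
contact_force: [-5.5, 1.0, 17.0]
width: -0.0005
```

Call:
servo_tool --plan '[{"hand": 1, "tx": -2, "ty": 0, "tz": 0, "turn": 0}, {"hand": 1, "tx": -4, "ty": 0, "tz": 0, "turn": 0}, {"hand": 1, "tx": -4, "ty": 0, "tz": 0, "turn": 0}, {"hand": 1, "tx": -4, "ty": -5.6, "tz": 6.3, "turn": 0}, {"hand": 1, "tx": -4, "ty": -5.6, "tz": 6.3, "turn": 0}, {"hand": 1, "tx": -4, "ty": -5.6, "tz": 6.3, "turn": 0}, {"hand": 1, "tx": -4, "ty": -5.6, "tz": 6.3, "turn": 0}, {"hand": 1, "tx": -4, "ty": -5.6, "tz": 6.3, "turn": 0}]'

```text
clock: 4.25
tcp_pos: [0.5588, -0.1049, 0.1056]
tool_rot: [120.5, 89.9, -164.5]
contact_force: [-0.1, 0.6, -0.3]
width: 0.0001
```

```bash
python3 -c "
from h import *
t,R,o=tool();print(t,o['contact_force'],o['clock']);print(shift((.561,-.104,.075)))"
```

```text
[ 0.55876312 -0.10491509  0.10561765] [-0.06856662  0.61888838 -0.33729453] 4.25
[ 3.06 -0.2   0.15]
```

Call:
servo_tool --plan '[{"hand": 1, "tx": 1, "ty": -0.2, "tz": 0.1, "turn": 0}, {"hand": 1, "tx": 2.7, "ty": -0.2, "tz": 0.1, "turn": 0}, {"hand": 1, "tx": 3.2, "ty": -0.2, "tz": 0.1, "turn": 0}, {"hand": 1, "tx": 3.5, "ty": -0.2, "tz": 0.1, "turn": 0}, {"hand": 1, "tx": 3.7, "ty": -0.2, "tz": 0.1, "turn": 0}, {"hand": 1, "tx": 3.8, "ty": -0.2, "tz": 0.1, "turn": 0}, {"hand": 1, "tx": 3.8, "ty": -0.2, "tz": 0.1, "turn": 0}, {"hand": 1, "tx": 3.8, "ty": -0.2, "tz": 0.1, "turn": 0}]'

```text
clock: 5.05
tcp_pos: [0.5608, -0.1041, 0.0691]
tool_rot: [89.5, 89.8, 164.5]
contact_force: [-6.7, 0.1, 8.3]
width: 0.0004
```

Call:
servo_tool --plan '[{"hand": 1, "tx": 0.15, "ty": 0, "tz": 0, "turn": 0}, {"hand": 1, "tx": 0.15, "ty": 0, "tz": 0, "turn": 0}]'

```text
clock: 5.25
tcp_pos: [0.5608, -0.1041, 0.0689]
tool_rot: [77.3, 89.8, 152.3]
contact_force: [-9.2, -0.2, 16.5]
width: -0.0001
```

Call:
servo_tool --plan '[{"hand": 1, "tx": -2, "ty": 0, "tz": 0, "turn": 0}, {"hand": 1, "tx": -4, "ty": 0, "tz": 0, "turn": 0}, {"hand": 1, "tx": -4, "ty": 0, "tz": 0, "turn": 0}, {"hand": 1, "tx": -4, "ty": 5.9, "tz": -0.3, "turn": 0}, {"hand": 1, "tx": -4, "ty": 5.9, "tz": -0.3, "turn": 0}, {"hand": 1, "tx": -4, "ty": 5.9, "tz": -0.3, "turn": 0}, {"hand": 1, "tx": -4, "ty": 5.9, "tz": -0.3, "turn": 0}, {"hand": 1, "tx": -4, "ty": 5.9, "tz": -0.3, "turn": 0}]'

```text
clock: 6.05
tcp_pos: [0.5066, -0.0914, 0.1074]
tool_rot: [-88.5, 89.8, -13.5]
contact_force: [0.0, 0.2, 0.2]
width: 0.0001
```

```bash
python3 -c "
from h import *
t,R,o=tool();print(t,o['contact_force'],o['clock']);print(shift((.5025,-.092,.069)))"
```

```text
[ 0.50664306 -0.09135891  0.10738946] [0.01157065 0.22113026 0.23859281] 6.05
[ 3.84  0.4  -0.17]
```

Call:
servo_tool --plan '[{"hand": 1, "tx": 1, "ty": 0.4, "tz": -0.2, "turn": 0}, {"hand": 1, "tx": 2.8, "ty": 0.4, "tz": -0.2, "turn": 0}, {"hand": 1, "tx": 3.3, "ty": 0.4, "tz": -0.2, "turn": 0}, {"hand": 1, "tx": 3.7, "ty": 0.4, "tz": -0.2, "turn": 0}, {"hand": 1, "tx": 4.0, "ty": 0.4, "tz": -0.2, "turn": 0}, {"hand": 1, "tx": 4.05, "ty": 0.4, "tz": -0.2, "turn": 0}, {"hand": 1, "tx": 4.05, "ty": 0.4, "tz": -0.2, "turn": 0}, {"hand": 1, "tx": 4.05, "ty": 0.4, "tz": -0.2, "turn": 0}]'

```text
clock: 6.85
tcp_pos: [0.4997, -0.0922, 0.0688]
tool_rot: [58.8, 89.8, 133.9]
contact_force: [-8.4, 1.8, 21.9]
width: -0.0002
```

Call:
servo_tool --plan '[{"hand": 1, "tx": -3, "ty": 0, "tz": 0, "turn": 0}, {"hand": 1, "tx": -7, "ty": 0, "tz": 0, "turn": 0}, {"hand": 0, "tx": -12, "ty": 0, "tz": 0, "turn": 0}, {"hand": 0, "tx": -12, "ty": 0, "tz": 0, "turn": 0}, {"hand": 0, "tx": -12, "ty": 0, "tz": 0, "turn": 0}]'

```text
clock: 7.35
tcp_pos: [0.5019, -0.0922, 0.1881]
tool_rot: [-66.7, 89.7, 8.4]
contact_force: [-1.0, -0.1, -0.2]
width: 0.0432
```

```bash
python3 -c "
from h import *
t,R,o=tool();print(t,R.round(3),o['qpos'].round(1),o['contact_force'],o['clock']);print(shift((.551,.0797,.089)))"
```

```text
[ 0.5018551  -0.09218427  0.18811343] [[ 0.005 -0.966  0.258]
 [ 0.001  0.258  0.966]
 [-1.    -0.004  0.002]] [-26.   10.9  35.2 115.   -7.7  56.   88.1] [-1.03943797 -0.09829832 -0.23230173] 7.35
[ 9.95 -0.27 17.86]
```

Call:
servo_tool --plan '[{"hand": 0, "tx": 0, "ty": -0.3, "tz": 17.9, "turn": -1.1}, {"hand": 0, "tx": 0, "ty": -0.3, "tz": 17.9, "turn": -1.1}, {"hand": 0, "tx": 0, "ty": -0.3, "tz": 17.9, "turn": -1.1}, {"hand": 0, "tx": 0, "ty": -0.3, "tz": 17.9, "turn": -1.1}, {"hand": 0, "tx": 0, "ty": -0.3, "tz": 17.9, "turn": -1.1}, {"hand": 0, "tx": 0, "ty": -0.3, "tz": 17.9, "turn": -1.1}, {"hand": 0, "tx": 0, "ty": -0.3, "tz": 17.9, "turn": -1.1}, {"hand": 0, "tx": 0, "ty": -0.3, "tz": 17.9, "turn": -1.1}, {"hand": 0, "tx": 2, "ty": -0.3, "tz": 17.9, "turn": -1.1}, {"hand": 0, "tx": 2, "ty": -0.3, "tz": 17.9, "turn": -1.1}]'

```text
clock: 8.35
tcp_pos: [0.5458, 0.0795, 0.162]
tool_rot: [56.7, 89.5, -165.2]
contact_force: [-0.7, -0.3, -0.0]
width: 0.0854
```

```bash
python3 -c "
from h import *
t,R,o=tool();print(t,R.round(3),o['qpos'].round(1),o['width'],o['clock']);print(shift((.551,.0797,.089)))
a,_=env.get_image('side');b,_=env.get_image('top')
cv2.imwrite('pics/s2.png',np.hstack([cv2.resize(a[100:300,220:400],None,fx=2,fy=2),cv2.resize(b[150:350,220:400],None,fx=2,fy=2)]))
for c in ('green','blue','yellow','red'):
  print(c,[u.round(1) for u,s in blobs(a,*COL[c],(264,238,325,285))])"
```

```text
[0.54575961 0.0795107  0.16200492] [[-0.009 -0.668 -0.744]
 [-0.002 -0.744  0.668]
 [-1.     0.007  0.005]] [-29.5  17.   19.6 109.7  -6.8  54.9 131.4] 0.08540055777054224 8.35
[ 7.3  -0.42 -0.41]
green [array([277.8, 267.1])]
blue [array([283.3, 246.2])]
yellow [array([266.5, 247.9]), array([305.5, 239.5]), array([309.8, 248.4]), array([323.4, 277.5])]
red [array([305.5, 270.1])]
```

View pics/s2.png

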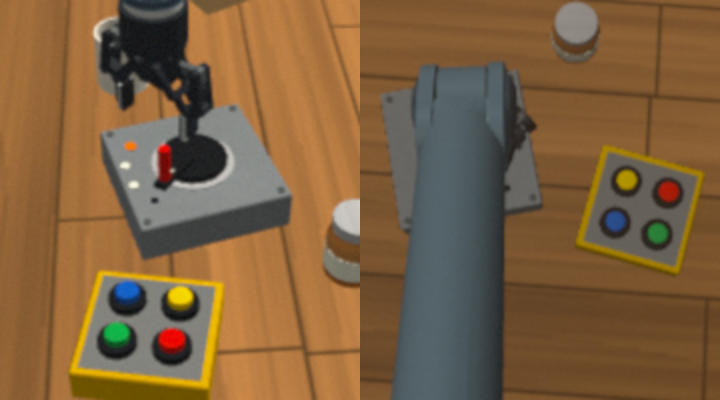

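Keys are all back up. The fingers are open on either side of the post (side crop 165,165), so I'll lower and grip.

Call:
servo_tool --plan '[{"hand": 0, "tx": 1, "ty": -0.4, "tz": -0.4, "turn": 0}, {"hand": 0, "tx": 1, "ty": -0.4, "tz": -0.4, "turn": 0}, {"hand": 0, "tx": 4, "ty": -0.4, "tz": -0.4, "turn": 0}, {"hand": 0, "tx": 7, "ty": -0.4, "tz": -0.4, "turn": 0}, {"hand": 0, "tx": 7, "ty": -0.4, "tz": -0.4, "turn": 0}, {"hand": 0, "tx": 7, "ty": -0.4, "tz": -0.4, "turn": 0}]' --newtons 30

```text
clock: 9.05
tcp_pos: [0.5547, 0.0803, 0.0962]
tool_rot: [68.5, 89.9, -153.4]
contact_force: [1.5, -0.1, 0.4]
width: 0.0852
```

```bash
python3 -c "
from h import *
t,R,o=tool();print(t,R.round(3),o['contact_force'],o['clock']);print(shift((.551,.0797,.092)))"
```

```text
[0.55468519 0.0802923  0.09622296] [[-0.001 -0.668 -0.744]
 [-0.001 -0.744  0.668]
 [-1.     0.001  0.   ]] [ 1.52403861 -0.06936601  0.41818396] 9.05
[0.42 0.29 0.23]
```

Call:
servo_tool --plan '[{"hand": 0, "tx": 0.3, "ty": 0.2, "tz": 0.1, "turn": 0}, {"hand": 0.5, "tx": 0.3, "ty": 0.2, "tz": 0.1, "turn": 0}, {"hand": 1, "tx": 0.3, "ty": 0.2, "tz": 0.1, "turn": 0}, {"hand": 1, "tx": 0.3, "ty": 0.2, "tz": 0.1, "turn": 0}, {"hand": 1, "tx": 0.3, "ty": 0.2, "tz": 0.1, "turn": 0}, {"hand": 1, "tx": 0.3, "ty": 0.2, "tz": 0.1, "turn": 0}, {"hand": 1, "tx": 0.3, "ty": 0.2, "tz": 0.1, "turn": 0}, {"hand": 1, "tx": 0.3, "ty": 0.2, "tz": 0.1, "turn": 0}]' --newtons 30

```text
clock: 9.85
tcp_pos: [0.5526, 0.08, 0.0936]
tool_rot: [-4.1, 90.0, 134.0]
contact_force: [-2.6, 0.2, 4.6]
width: 0.0152
```

Run:
```python
from h import *
t,R,o=tool();print(t,o['contact_force'],o['width'],o['clock'])
ax=np.array([.5905,.1318]);g0=np.arctan2(*(t[:2]-ax)[::-1]);print("r",np.hypot(*(t[:2]-ax)),"ang",np.degrees(g0), "dial",np.pi+.2516+.675-(g0%(2*np.pi)))
G=np.pi+.2516+.675
for th in np.arange(.15,1.36,.15):
    g=G-th;p=np.r_[ax+.065*np.array([np.cos(g),np.sin(g)]),.092]
    print(round(th,2),(R.T@(p-np.r_[ax+.065*np.array([np.cos(G),np.sin(G)]),.092])*100).round(2))
```

```text
[0.55264452 0.07995308 0.09360602] [-2.64318572  0.17615222  4.64688995] 0.015205689766798433 9.85
r 0.06419610388316811 ang -126.13465508650272 dial -0.013527621462908535
0.15 [0.   0.01 0.97]
0.3 [ 0.   -0.12  1.94]
0.45 [ 0.   -0.4   2.87]
0.6 [ 0.   -0.81  3.76]
0.75 [ 0.   -1.35  4.57]
0.9 [ 0.   -2.01  5.29]
1.05 [ 0.   -2.76  5.9 ]
1.2 [ 0.  -3.6  6.4]
1.35 [ 0.   -4.5   6.76]
```

Call:
servo_tool --plan '[{"hand": 1, "tx": 0, "ty": 0.02, "tz": 0.49, "turn": 0.075}, {"hand": 1, "tx": 0, "ty": 0.01, "tz": 0.97, "turn": 0.15}, {"hand": 1, "tx": 0, "ty": -0.04, "tz": 1.46, "turn": 0.225}, {"hand": 1, "tx": 0, "ty": -0.12, "tz": 1.94, "turn": 0.3}, {"hand": 1, "tx": 0, "ty": -0.25, "tz": 2.41, "turn": 0.375}, {"hand": 1, "tx": 0, "ty": -0.4, "tz": 2.87, "turn": 0.45}, {"hand": 1, "tx": 0, "ty": -0.59, "tz": 3.32, "turn": 0.525}, {"hand": 1, "tx": 0, "ty": -0.81, "tz": 3.76, "turn": 0.6}, {"hand": 1, "tx": 0, "ty": -1.07, "tz": 4.17, "turn": 0.675}, {"hand": 1, "tx": 0, "ty": -1.35, "tz": 4.57, "turn": 0.75}, {"hand": 1, "tx": 0, "ty": -1.35, "tz": 4.57, "turn": 0.75}, {"hand": 1, "tx": 0, "ty": -1.35, "tz": 4.57, "turn": 0.75}]'

```text
clock: 11.05
tcp_pos: [0.5271, 0.1201, 0.0936]
tool_rot: [102.9, 89.9, -161.9]
contact_force: [-3.2, -0.7, 5.7]
width: 0.0153
```

```bash
cat > d.py <<'E'
from h import *
t,R,o=tool();print(t,o['contact_force'],o['width'],o['clock'])
ax=np.array([.5905,.1318]);g0=np.arctan2(*(t[:2]-ax)[::-1])
print("r",np.hypot(*(t[:2]-ax)),"dial",np.pi+.2516+.675-(g0%(2*np.pi)),"qpos",o['qpos'].round(1))
G=np.pi+.2516+.675
for th in (1.05,1.2,1.3,1.35,1.4):
    g=G-th;p=np.r_[ax+.065*np.array([np.cos(g),np.sin(g)]),t[2]]
    z=np.array([np.cos(g-np.pi/2),np.sin(g-np.pi/2),0])
    c=np.arctan2(*(R.T@z)[[1,2]])
    print(round(th,2),(R.T@(p-t)*100).round(2),"turn",-round(c,3))
E
python3 d.py; python3 -c "
from h import *
a,_=env.get_image('side');cv2.imwrite('pics/s3.png',cv2.resize(a[130:230,250:370],None,fx=5,fy=5))"
```

```text
[0.52709631 0.1200749  0.09359174] [-3.16779651 -0.71654581  5.73332453] 0.015253311672875471 11.05
r 0.06447872559382066 dial 0.7437381194338863 qpos [-40.1  22.4  26.9 114.2 -13.7  46.6  89.8]
1.05 [-0.   -0.07  1.97] turn 0.214
1.2 [-0.   -0.35  2.91] turn 0.364
1.3 [-0.   -0.61  3.5 ] turn 0.464
1.35 [-0.   -0.76  3.79] turn 0.514
1.4 [-0.   -0.93  4.07] turn 0.564
```

View pics/s3.png

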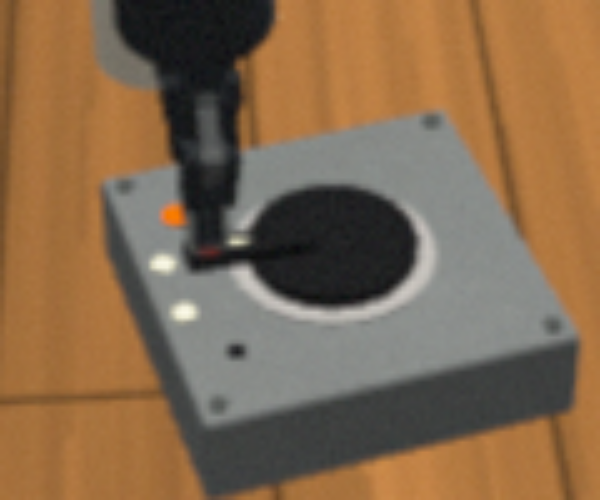

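Crop shows the arm with the post gripped, moved up to about 0.74 rad (post at 207,250), orange mark at (175,213). Continuing to the third click.

Call:
servo_tool --plan '[{"hand": 1, "tx": 0, "ty": 0.02, "tz": 0.5, "turn": 0.075}, {"hand": 1, "tx": 0, "ty": 0.03, "tz": 1.0, "turn": 0.15}, {"hand": 1, "tx": 0, "ty": 0, "tz": 1.5, "turn": 0.225}, {"hand": 1, "tx": 0, "ty": -0.07, "tz": 1.97, "turn": 0.3}, {"hand": 1, "tx": 0, "ty": -0.2, "tz": 2.45, "turn": 0.375}, {"hand": 1, "tx": 0, "ty": -0.35, "tz": 2.91, "turn": 0.45}, {"hand": 1, "tx": 0, "ty": -0.5, "tz": 3.3, "turn": 0.52}, {"hand": 1, "tx": 0, "ty": -0.65, "tz": 3.6, "turn": 0.57}, {"hand": 1, "tx": 0, "ty": -0.76, "tz": 3.79, "turn": 0.6}, {"hand": 1, "tx": 0, "ty": -0.76, "tz": 3.79, "turn": 0.6}, {"hand": 1, "tx": 0, "ty": -0.76, "tz": 3.79, "turn": 0.6}]'

```text
clock: 12.2
tcp_pos: [0.5308, 0.1582, 0.0936]
tool_rot: [130.7, 89.8, -168.5]
contact_force: [-5.6, -0.9, 6.8]
width: 0.0151
```

```bash
python3 d.py; python3 -c "
from h import *
a,_=env.get_image('side');cv2.imwrite('pics/s4.png',cv2.resize(a[130:230,250:370],None,fx=6,fy=6,interpolation=cv2.INTER_CUBIC))"
```

```text
[0.53076084 0.15818921 0.09357294] [-5.62487994 -0.87230913  6.7705696 ] 0.0151248710750048 12.2
r 0.06530817467937823 dial 1.3425641064010652 qpos [-49.   25.1  33.6 112.5 -18.5  47.9  55.6]
1.05 [ 0.   -0.48 -1.84] turn -0.387
1.2 [ 0.   -0.18 -0.91] turn -0.237
1.3 [ 0.   -0.06 -0.27] turn -0.137
1.35 [-0.   -0.03  0.05] turn -0.087
1.4 [-0.   -0.01  0.38] turn -0.037
```

View pics/s4.png

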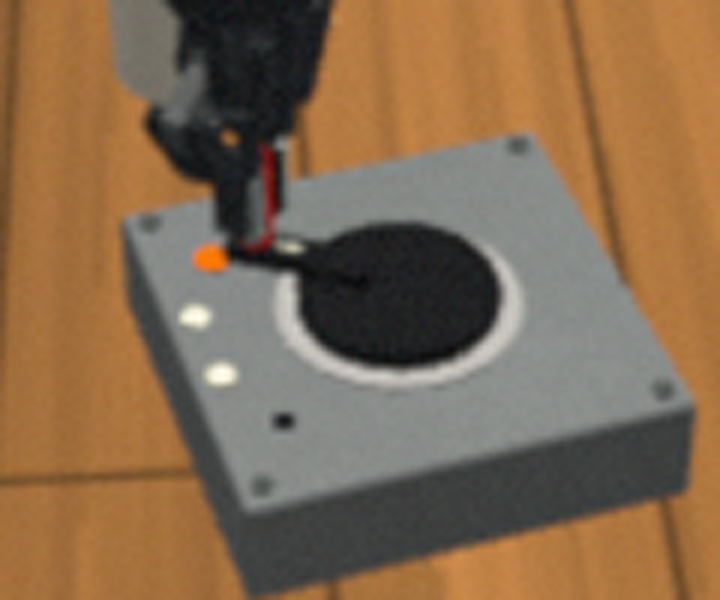

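```bash
python3 - <<'E'
from h import *
c=env.camera_model("side");T=c["T"]
def proj(p):
    q=T[:3,:3].T@(np.array(p)-T[:3,3]);return np.array([c["cx"]+c["fx"]*q[0]/-q[2],c["cy"]-c["fy"]*q[1]/-q[2]])
ax=np.array([.5905,.1318]);G=np.pi+.2516+.675
print("orange",(proj([*(ax+.088*np.array([np.cos(G-1.35),np.sin(G-1.35)])),.055])-[250,130])*6)
for th in (1.2,1.3,1.35,1.4,1.5):
    u=np.array([np.cos(G-th),np.sin(G-th)])
    print(th,[((proj([*(ax+r*u),.0705])-[250,130])*6).round() for r in(.05,.078)])
E
python3 d.py | head -2
```

```text
orange [207.88382655 255.96140535]
1.2 [array([281., 259.]), array([219., 251.])]
1.3 [array([285., 252.]), array([224., 239.])]
1.35 [array([287., 248.]), array([227., 234.])]
1.4 [array([289., 245.]), array([231., 229.])]
1.5 [array([294., 238.]), array([239., 219.])]
[0.53076938 0.15818915 0.09358855] [-4.27121607 -1.27653969  8.22180032] 0.014898372512101769 12.25
r 0.06530033897235515 dial 1.3426161442306639 qpos [-49.   25.1  33.6 112.5 -18.5  47.9  55.6]
```

Call:
servo_tool --plan '[{"hand": 1, "tx": 0, "ty": 0, "tz": 0.1, "turn": 0}, {"hand": 1, "tx": 0, "ty": 0, "tz": 0.1, "turn": 0}, {"hand": 1, "tx": 0, "ty": 0, "tz": 0.1, "turn": 0}]'

```text
clock: 12.55
tcp_pos: [0.5309, 0.1585, 0.0936]
tool_rot: [132.2, 89.8, -167.1]
contact_force: [-6.5, -1.5, 8.1]
width: 0.0153
```

Run:
```python
from h import *
c=env.camera_model("side");T=c["T"]
def proj(p):
    q=T[:3,:3].T@(np.array(p)-T[:3,3]);return np.array([c["cx"]+c["fx"]*q[0]/-q[2],c["cy"]-c["fy"]*q[1]/-q[2]])
ax=np.array([.5905,.1318]);G=np.pi+.2516+.675
out=[]
for im,th in((np.load("side0.npz")["im"],0),(env.get_image("side")[0],1.35)):
    u=np.array([np.cos(G-th),np.sin(G-th)]);n=np.array([-u[1],u[0]])
    b=cv2.resize(im[150:215,265:335],None,fx=8,fy=8,interpolation=cv2.INTER_CUBIC)
    b=cv2.convertScaleAbs(b,alpha=1.6,beta=10)
    P=lambda r,s,z:tuple(int(v) for v in (proj([*(ax+r*u+s*n),z])-[265,150]+.5)*8)
    q=[P(.045,.009,.075),P(.078,.009,.075),P(.078,-.009,.075),P(.045,-.009,.075)]
    cv2.polylines(b,[np.array(q)],True,(255,255,0),1)
    cv2.line(b,P(.065,0,.075),P(.065,0,.125),(0,255,0),1);cv2.circle(b,P(.088,0,.055),4,(255,0,255),1)
    out.append(b[:, :400])
cv2.imwrite("pics/s5.png",np.hstack(out))
```

```text
(no output)
```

View pics/s5.png

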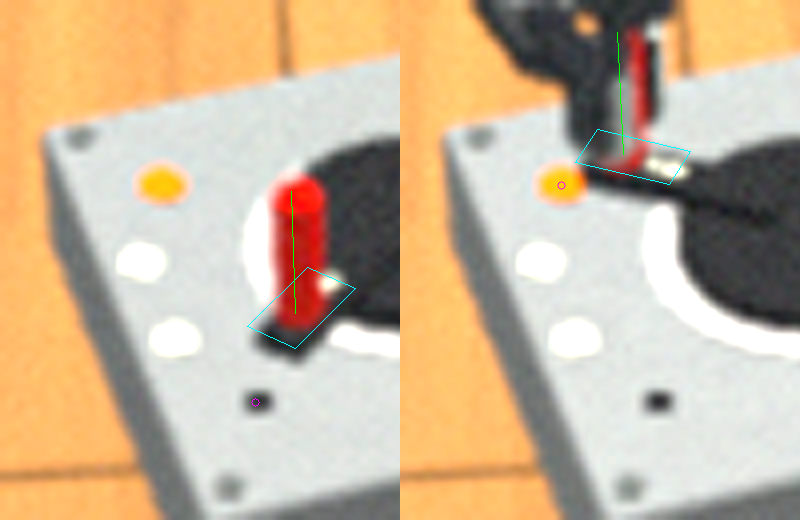

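Call:
servo_tool --plan '[{"hand": 1, "tx": 0, "ty": 0, "tz": 0.15, "turn": 0}, {"hand": 1, "tx": 0, "ty": 0, "tz": 0.15, "turn": 0}, {"hand": 1, "tx": 0, "ty": 0, "tz": 0.15, "turn": 0}, {"hand": 1, "tx": 0, "ty": 0, "tz": 0.15, "turn": 0}, {"hand": 1, "tx": 0, "ty": 0, "tz": 0.15, "turn": 0}]'

```text
clock: 13.1
tcp_pos: [0.5311, 0.159, 0.0935]
tool_rot: [136.0, 89.7, -163.4]
contact_force: [-6.6, -2.8, 10.8]
width: 0.0149
```

```bash
python3 d.py|head -2
python3 - <<'E'
from h import *
a=env.get_image("side")[0];z=np.load("side0.npz")["im"]
for c in("green","blue","yellow","red"):print(c,[u.round(1) for u,s in blobs(a,*COL[c],(270,242,320,280))],[u.round(1) for u,s in blobs(z,*COL[c],(270,242,320,280))])
d=cv2.absdiff(a,z).max(2)
print("jar diff",d[195:245,380:415].mean(),"bottle",d[345:400,250:295].mean(),"mug right",d[115:145,285:305].mean())
E
```

```text
[0.53106884 0.1590189  0.09351602] [-6.58726171 -2.75128344 10.80506244] 0.014895530608393862 13.1
r 0.06536766186063178 dial 1.3560787527366216 qpos [-49.   25.2  33.6 112.4 -18.5  48.1  55.4]
green [array([277.9, 267.1])] [array([277.8, 267.1])]
blue [array([283.2, 246.5])] [array([283.2, 246.5])]
yellow [array([309.8, 248.4])] [array([309.8, 248.4])]
red [array([305.4, 270.1])] [array([305.5, 270.1])]
jar diff 4.134857142857143 bottle 4.33050505050505 mug right 117.41333333333333
```

```bash
python3 - <<'E'
from h import *
a=env.get_image("top")[0];z=np.load("top0.npz")["im"];d=cv2.absdiff(a,z).max(2)
print("mug",d[220:268,152:195].mean(),"jar",d[148:185,312:345].mean(),"bottle",d[260:295,442:482].mean())
E
python3 d.py|head -2
python3 -c "
from station import env
env.close_job()"
```

```text
mug 2.0862403100775193 jar 2.1105651105651106 bottle 2.184285714285714
[0.53107605 0.15904066 0.09354089] [-6.67244024 -3.05303656 10.1173243 ] 0.015260205673390653 13.2
r 0.06537017229029365 dial 1.3564274348517684 qpos [-49.   25.2  33.6 112.4 -18.5  48.1  55.4]
the job is handed in; nothing more can be done
```

I pressed the green, yellow and blue keys in that order. I then swung the dial clockwise to the third click and handed the job in at about 13 s, still gripping the post there. No verdict is reported, so this rests on my own checks.

- **Keys:** each press reached full travel, with the fingertips about 61 mm above the desk at 16–22 N. I raised the tool clear after each press, but took no picture between presses. Pictures after the last press show all four keys up, and the red key was not touched.
- **Dial:** the tool position puts the dial at 1.356 rad, against 1.35 for the third click and 1.65 for the end stop. It held steady over the last two readings.
- **Mug, bottle and jar:** the final top picture shows no change around any of them. In the side view the mug was hidden by the arm, so only the top view covers it.
- **Disagreements:** in the side picture the post and arm sit about 1.5 pixels (2–3 mm) from where I predicted. The same offset shows at rest, so I took it as calibration error. The wrist also read about 10 N upward while holding the post, which I could not explain but is far below the limits.

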